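Unlock the centrifuge rotor and spin it by hand

TASK

Draw the centrifuge's red rotor lock all the way back, then check that the rotor turns freely: lay a fingertip lightly on its flat top and flick it round, as often as needed, so that it has made more than one full turn and still runs on briskly by itself with nothing touching it. Press only lightly, for the rotor sits on a sprung mount and must not be forced down into its bowl; then let it come to rest with the lock left back, and leave the other things on the bench and on the centrifuge where they are.

Things in the scene. Friction and masses are not known exactly. Their poses are not given: they have to be found in the camera images.
- centrifuge: White bench centrifuge, fixed, lid off: a box 260 (x) by 320 (y) by 120 mm high, its flat deck at z = 120 mm. The origin lies on the table under the rotor's axis; the box reaches from -130 to 130 mm in x and from -130 to 190 mm in y; z up. Only yaw and place vary.
- rotor_centre (a point): Fixed point of the housing on the rotor's axis, 14 mm above the deck. The rotor is an aluminium disc 170 mm across with a red radial stripe; apart from a blue centre nut 26 mm across and 5 mm high its top is flat and level. That top lies anywhere from 7 mm below to 7 mm above this point, differently each time and not reported: find it by touch.
- rotor (a joint): Angle of the rotor in rad, positive anticlockwise from above, counting on past full turns; about 0 at the start, when locked. Either way round will do. It gives downward about 1 mm per 3 N (limit 10 N), weighs 0.9 kg, and a fingertip at 2 to 7 N drags it round by friction. Once unlocked and let go it slows by about 1 rad/s each second.
- lock_knob_top (a point): Middle of the top of the red lock knob, an upright peg 16 mm across and 26 mm tall on a black slide 24 by 26 mm, 6 mm thick, lying on a track 4 mm above the deck. It starts 128 to 130 mm from the rotor's axis along the centrifuge's +y, its top 156 mm above the table. Draw it back away from the rotor (centrifuge's +y).
- lock (a joint): Travel of the rotor lock in m: 0 locked (its tongue under the deck sits in a notch of the rotor), 0.020 fully drawn back, at its stop. Slides against about 4 N of friction and stays where it is left.
- grease_pot: Small amber pot with white lid, 28 mm across, 28 mm tall, loose on the centrifuge's deck at its far left corner; origin under its centre.
- black_rack: Black tube rack, 110 by 150 by 40 mm, loose bystander; origin under its centre.
- tips_blue: Clear box of blue pipette tips, 85 by 120 by 66 mm, loose bystander; origin under its centre.
- tips_yellow: Black box of yellow pipette tips, 85 by 120 by 66 mm, loose bystander; origin under its centre.
- reagent: White bottle with a blue cap, 60 mm across, 110 mm tall, loose bystander; origin under its centre.
- timer: Round blue timer, 72 mm across, 22 mm tall, loose bystander; origin under its centre.
- spanner: Steel spanner with handle, 140 mm long, lying on the table, loose bystander; origin under its middle.

How it is judged:
On the way, in this order (a step that is already met when the one before it is completed fails the run):
1. the rotor lock is drawn fully back (value of joint lock above 0.017 m), for 0.2 s.
2. more than one full turn made, and the rotor runs on by itself at over 0.8 rad/s, touched by nothing (((value of joint rotor above 6.3 rad and velocity of joint rotor above 0.8 rad/s) or (value of joint rotor below -6.3 rad and velocity of joint rotor below -0.8 rad/s)) and contact force between each of the fingers, the arm and centrifuge below 0.05 N), for 0.3 s.
At the end, for the whole second after the job is handed in: The lock is drawn at least 17 of its 20 mm back, the rotor stands still (under 0.05 rad/s) more than one full turn (6.3 rad, either way) from where it began, and everything else is where it was (value of joint lock above 0.017 m and velocity of joint rotor between -0.05 and 0.05 rad/s and (value of joint rotor above 6.3 rad or value of joint rotor below -6.3 rad)); the robot touches nothing.
It fails at once if the rotor is pressed or pushed with more than 10 N (contact force between any of the fingers, the arm and rotor above 10 N).
It fails at once if the grease pot on the deck is moved more than 15 mm (distance of grease_pot from where it was at the start of the episode above 0.015 m).
It fails at once if another thing on the bench is moved more than 20 mm (distance of any of black_rack, tips_blue, tips_yellow, reagent, timer, spanner from where it was at the start of the episode above 0.02 m).
It also fails if it takes over 58 s, if anything falls off the work surface, if the arm or the gripper's body presses on something with over 40 N, if the wrist force passes 120 N, or if a joint passes its speed limit or range.

ROBOT

A 6-joint arm with a two-finger parallel gripper is mounted at the origin on the work surface. World frame = base frame: x ahead of the robot, y to its left, z up, the work surface at z = 0. Lengths are in m, angles in rad, forces in N, time in s.
With the tool pointing down it reaches from about 0.3 to 0.875 m from the base axis. Payload 6.4 kg.
Tool frame: the origin (TCP) lies midway between the tips of the shut fingers; the grasp point (between the pads) lies 19 mm behind it; z points along the fingers, y is the direction in which the jaws open and shut (so a half turn about z gives the same grasp; the last joint's range is limited). The gripper opens to 85 mm and grips with 20 to 120 N. Pads are 22 mm wide; open, the fingers measure 114 mm over their backs; the gripper's body (76 mm by 85 mm) begins 54 mm behind the grasp point. The pads swing forward as they close: fully open they stand 13 mm farther back than shut.
Start: joints at [1.074, 0.181, 1.607, -0, 1.354, -0.206], TCP at [0.165, 0.551, 0.231] pointing down, gripper open.
Joint ranges: [-2.99, 2.99], [-0.89, 2.07], [0.3, 2.58], [-1.14, 4.28], [0, 2.63], [-3.12, 3.12]. Speed limits (rad/s): [2.57, 2.57, 3.01, 3.14, 3.14, 3.14].

INTERFACE

Orientations are given as a unit quaternion [x, y, z, w].
In Python, from workcell import bot, read_camera, camera_info gives the robot as it stands.
- The arm moves only by the tool jog_arm, never from a script. Its argument "series" is a list of rows, each a list of 3 entries, a list of its own where there are three numbers: the shift along the tool's x, y, z in mm, then the turn, a rotation vector about the tool's x, y, z in rad, then the closure, from 0 (fully open) to 1 (shut). A call has 1 to 20 rows; each row is the pose to reach, as a shift and turn from the pose commanded when the call began, along the tool's axes at that moment; what a row does not reach only later rows make up. A row lasts 1/8 s, in which the tool goes at most 62.5 mm and 10.7 degrees, less where a joint would pass 70% of its speed; a pose out of reach is approached as far as the arm can. A call with a gripper value outside its range is refused whole. The fingers move at their own pace and stop on an object; "force" is the grip in N (left out, the last holds). Time passes only in rows, so rows that repeat a pose let the fingers close. It gives the time, the measured TCP pose, the force and the opening at its end, in the units of the state.
- bot.get_obs(): the state, without advancing time (a new reading comes with each control period).
- read_camera(name): name is "side" or "top"; returns the picture (400x640x3 uint8, red, green, blue); there is no depth.
- camera_info(name): a dict with "mtx" (3x3 intrinsics, pixels), "cam_to_world" (4x4, takes a point from camera to world coordinates). Camera axes: x right, y down, z forward; pixel columns grow to the right and rows downward; lengths in m; the calibration is good to about 2 mm. A picture is of the moment at which its call begins. camera_info takes no time and is no camera call.
- bot.hand_in(): hands the job in, once; it reports no verdict.
The state is a dict: "clock": time; "joint_pos": joint angles; "joint_velocities": joint speeds; "effort": joint torques, N m; "eef_pos": TCP position; "tool_rot": TCP orientation; "contact_force": force on the tool from outside, world axes, zero at the start; "ft_torque": the same for the moment, N m; "opening": finger opening in m.
Only numpy, scipy, OpenCV 4.12 (cv2) and the standard library are available. Lean on these libraries where they do the work, as an engineer would, in place of code of your own. Each camera call takes 0.05 s, during which the arm holds its last target.

## Working session

There is one attempt and no reset: what is moved stays moved. The work goes in short steps, Python scripts to look and compute and a tool call to move; the robot and the scene stay as the last step left them, time stands still between calls to the robot, and variables do not carry over. Pictures are saved under pics/ and viewed, and the job is handed in when it is done.

Besides the shell and the picture viewer there is one more tool, called after "Request:" as name(argument=value, ...) on one line, values as JSON. jog_arm: Moves the arm, as the interface text tells. Its arguments: {"type":"object","properties":{"series":{"type":"array","items":{"type":"array"}},"force":{"type":"number"}},"required":["series"]}

```bash
mkdir -p pics; cat > h.py <<'E'
import numpy as np, cv2
from workcell import bot, read_camera, camera_info
def snap(n,tag):
    im=read_camera(n); cv2.imwrite(f'pics/{tag}.png',cv2.cvtColor(im,cv2.COLOR_RGB2BGR)); return im
def ray(n,u,v):
    c=camera_info(n);K=np.array(c['mtx']);T=np.array(c['cam_to_world'])
    d=T[:3,:3]@np.linalg.solve(K,[u,v,1.]);return T[:3,3],d/np.linalg.norm(d)
def onz(n,u,v,z):
    o,d=ray(n,u,v);return o+d*(z-o[2])/d[2]
def tri(a,b):
    o1,d1=ray(*a);o2,d2=ray(*b)
    A=np.stack([d1,-d2],1);s=np.linalg.lstsq(A,o2-o1,rcond=None)[0]
    p,q=o1+s[0]*d1,o2+s[1]*d2
    return (p+q)/2,np.linalg.norm(p-q)
E
python3 - <<'E'
from h import *
np.set_printoptions(precision=4,suppress=True)
for n in('top','side'):
    snap(n,n+'0');c=camera_info(n);print(n,np.array(c['mtx']),np.array(c['cam_to_world']))
print(bot.get_obs())
E
```

```text
top [[517.3707   0.     318.5066]
 [  0.     517.3707 194.7005]
 [  0.       0.       1.    ]] [[ 0.0209 -0.9805  0.1956  0.1831]
 [-0.9998 -0.0204  0.0046  0.002 ]
 [-0.0005 -0.1957 -0.9807  1.7076]
 [ 0.      0.      0.      1.    ]]
side [[509.7576   0.     319.0929]
 [  0.     509.7576 202.8887]
 [  0.       0.       1.    ]] [[ 0.7033 -0.555   0.4442 -0.09  ]
 [-0.7108 -0.5567  0.4299 -0.5651]
 [ 0.0086 -0.6181 -0.786   1.147 ]
 [ 0.      0.      0.      1.    ]]
{'clock': 0.1, 'joint_pos': array([ 1.0738,  0.1815,  1.6079,  0.    ,  1.3538, -0.2063]), 'joint_velocities': array([ 0.0004, -0.0014, -0.0035, -0.0002,  0.0001,  0.0002]), 'effort': array([ -0.0004, -44.5868, -35.2242,  -0.0001,   0.004 ,   0.0001]), 'eef_pos': array([0.1646, 0.5504, 0.2305]), 'tool_rot': array([ 0.1449,  0.9895, -0.0008, -0.0003]), 'contact_force': array([-0.4585, -0.0819,  0.698 ]), 'ft_torque': array([0.0036, 0.0103, 0.0171]), 'opening': 0.08495696589768836}
```

View pics/top0.png

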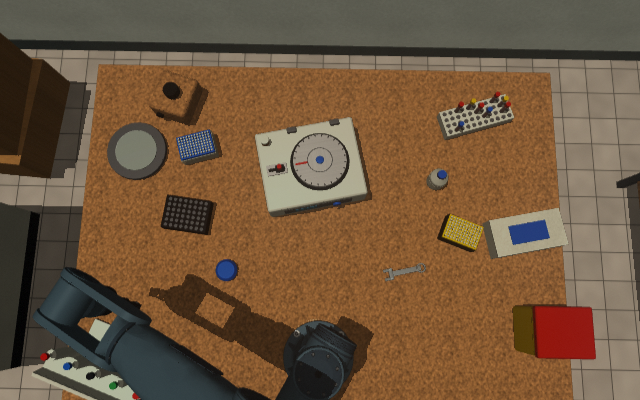

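View pics/side0.png

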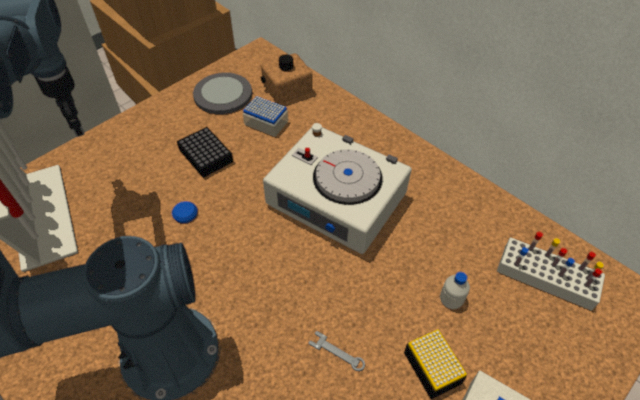

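The top view shows the rotor nut at about (320,160), the red knob at (278,168) and the grease pot at (265,142). In the side view they are at about (348,172), (307,152) and (317,130). Next I'll refine these by colour.

```bash
python3 - <<'E'
from h import *
np.set_printoptions(precision=4,suppress=True)
def blobs(n,win,kind):
    im=cv2.imread(f'pics/{n}0.png');h=cv2.cvtColor(im,cv2.COLOR_BGR2HSV);H,S,V=[h[...,i].astype(int) for i in range(3)]
    m=(S>120)&(V>50)
    m&= ((H<8)|(H>172)) if kind=='r' else ((H>100)&(H<130))
    w=np.zeros_like(m);w[win[1]:win[3],win[0]:win[2]]=1;m&=w
    k,l,s,c=cv2.connectedComponentsWithStats(m.astype(np.uint8))
    for i in range(1,k):
        if s[i,4]>3: print(n,kind,s[i],c[i])
blobs('top',(250,110,370,215),'r');blobs('top',(300,145,340,175),'b')
blobs('side',(290,120,400,220),'r');blobs('side',(335,160,362,184),'b')
for n,w,t in(('top',(245,110,375,220),'tc'),('side',(285,115,395,205),'sc')):
    im=cv2.imread(f'pics/{n}0.png')[w[1]:w[3],w[0]:w[2]];cv2.imwrite(f'pics/{t}.png',cv2.resize(im,None,fx=5,fy=5,interpolation=cv2.INTER_NEAREST))
E
```

```text
top r [295 161  13   4  23] [301.0435 162.8261]
top r [276 164   6   6  27] [278.8889 166.4815]
top b [316 156   8   7  42] [319.3571 159.2381]
side r [304 148   7  10  47] [306.9574 152.3191]
side r [324 161  11   5  16] [329.     162.9375]
side b [344 169   8   6  42] [347.6429 171.4762]
```

View pics/tc.png

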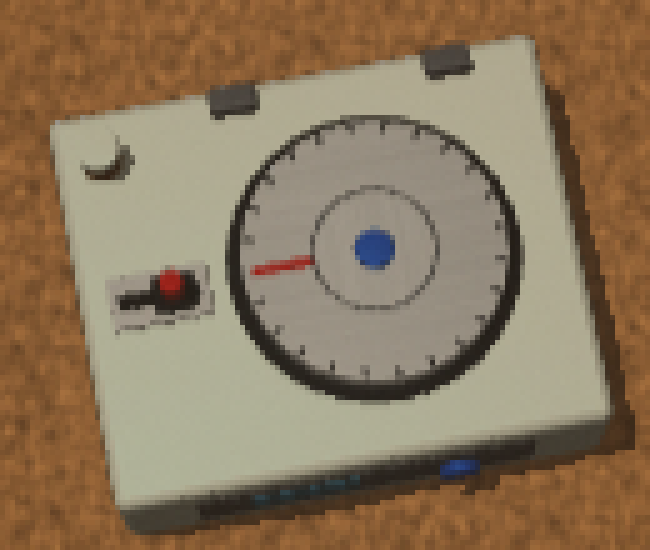

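View pics/sc.png

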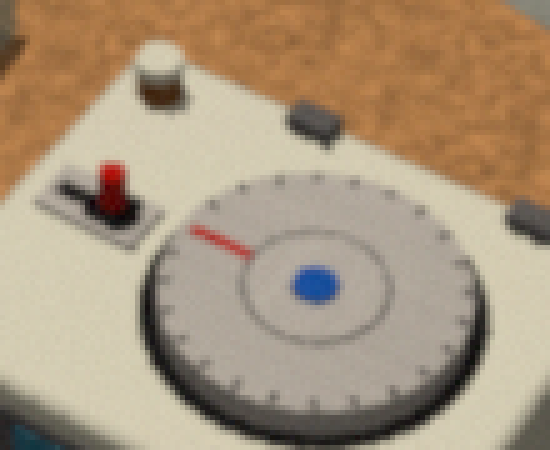

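The crops show the deck corners, the nut and the knob clearly. The knob's top face is at about (279,166) in the top view and (307,150) in the side view. I'll triangulate from these.

```bash
python3 - <<'E'
from h import *
np.set_printoptions(precision=4,suppress=True)
n1=tri(('top',319.4,159.2),('side',347.6,171.5));k1=tri(('top',279,166.2),('side',307.2,150.3))
p1=tri(('top',245+98/5,110+150/5),('side',285+160/5,115+55/5))
print('nut',n1,'knob',k1,'pot',p1)
print('nut/knob by height',onz('top',319.4,159.2,.139),onz('side',347.6,171.5,.139),onz('top',279,166.2,.156),onz('side',307.2,150.3,.156))
c=[onz('top',245+u/5,110+v/5,.12) for u,v in((52,122),(535,38),(608,412),(118,503))]
print(np.array(c))
for i in range(4):
    e=c[(i+1)%4]-c[i];print(np.linalg.norm(e),np.degrees(np.arctan2(e[1],e[0])))
d=k1[0]-n1[0];print(np.hypot(*d[:2]),np.degrees(np.arctan2(d[1],d[0])))
im=cv2.imread('pics/top0.png')
g=(cv2.cvtColor(im,cv2.COLOR_BGR2HSV)); 
for nm,u,v in(('stripe_o',295.5,163.8),('stripe_i',307.5,162)):print(nm,onz('top',u,v,.134))
E
```

```text
nut (array([0.6102, 0.0089, 0.1362]), np.float64(0.00020889259199963347)) knob (array([0.5829, 0.1341, 0.1447]), np.float64(0.00012079097195861076)) pot (array([0.6672, 0.1817, 0.1465]), np.float64(0.002098217761712673))
nut/knob by height [0.6095 0.0088 0.139 ] [0.6081 0.0074 0.139 ] [0.5799 0.1332 0.156 ] [0.5753 0.1262 0.156 ]
[[ 0.6926  0.2156  0.12  ]
 [ 0.7555 -0.0933  0.12  ]
 [ 0.5103 -0.1411  0.12  ]
 [ 0.4462  0.1635  0.12  ]]
0.3153074197117921 -78.47853981104892
0.24986563056998048 -168.98643395856845
0.31124423162222786 101.8879370086792
0.25185341794201743 11.943394695646864
0.12816529220208459 102.31117154535266
stripe_o [0.5944 0.0836 0.134 ]
stripe_i [0.601 0.046 0.134]
```

The nut-to-knob direction is 102.3°. The box edges give 101.0° to 101.9°, and the measured distance of 128 mm matches the text. The side-view knob pixel lies a little low on the peg, but the xy position agrees. Next I'll work out the approach, with shut fingers between rotor and knob.

```bash
cat >> h.py <<'E'
from scipy.spatial.transform import Rotation as R
YAW=np.radians(101.8); DIR=np.array([np.cos(YAW),np.sin(YAW),0]); AX=np.array([.6093,.0083,0])
def shift(p,R0=None,p0=None):
    o=bot.get_obs(); R0=R.from_quat(o['tool_rot']) if R0 is None else R0; p0=o['eef_pos'] if p0 is None else p0
    return R0.inv().apply(np.array(p)-p0)*1000
E
python3 - <<'E'
from h import *
np.set_printoptions(precision=4,suppress=True)
o=bot.get_obs();r=R.from_quat(o['tool_rot'])
t=AX+102e-3*DIR; t[2]=.19
Rt=R.from_matrix(np.column_stack([DIR,np.cross([0,0,-1],DIR),[0,0,-1]]))
print(t,shift(t),(r.inv()*Rt).as_rotvec())
E
```

```text
[0.5884 0.1081 0.19  ] [-532.8969 -302.1269   40.7586] [-0.0016  0.0005  1.0741]
```

Request:
jog_arm(series=[[[-40, -23, 0], [0, 0, 0.1], 1], [[-93, -53, 0], [0, 0, 0.27], 1], [[-146, -83, 0], [0, 0, 0.45], 1], [[-199, -113, 5], [0, 0, 0.63], 1], [[-252, -143, 10], [0, 0, 0.81], 1], [[-305, -173, 15], [0, 0, 0.98], 1], [[-358, -203, 20], [0, 0, 1.074], 1], [[-411, -233, 25], [0, 0, 1.074], 1], [[-464, -263, 30], [0, 0, 1.074], 1], [[-510, -289, 35], [0, 0, 1.074], 1], [[-533, -302, 41], [0, 0, 1.074], 1], [[-533, -302, 41], [0, 0, 1.074], 1], [[-533, -302, 41], [0, 0, 1.074], 1]])

```text
clock: 1.72
eef_pos: [0.5879, 0.1098, 0.1899]
tool_rot: [0.63, 0.776, -0.0, -0.001]
contact_force: [0.4, 0.3, 0.7]
opening: -0.0001
```

```bash
python3 - <<'E'
from h import *
np.set_printoptions(precision=4,suppress=True)
o=bot.get_obs();print(o)
print(R.from_quat(o['tool_rot']).as_matrix())
for n,w,t in(('top',(245,90,375,220),'t1'),('side',(265,75,395,205),'s1')):
    im=snap(n,t);im=cv2.imread(f'pics/{t}.png')[w[1]:w[3],w[0]:w[2]];cv2.imwrite(f'pics/{t}c.png',cv2.resize(im,None,fx=4,fy=4,interpolation=cv2.INTER_CUBIC))
E
```

```text
{'clock': 1.725, 'joint_pos': array([-0.0139,  0.2705,  1.5855,  0.0006,  1.2869, -0.2209]), 'joint_velocities': array([ 0.015 , -0.0131,  0.0022, -0.0011, -0.0033, -0.0028]), 'effort': array([ -0.9739, -47.3481, -34.3059,  -0.0568,  -0.0341,  -0.004 ]), 'eef_pos': array([0.5879, 0.1098, 0.1899]), 'tool_rot': array([ 0.6303,  0.7763, -0.0002, -0.0007]), 'contact_force': array([0.3669, 0.3262, 0.7462]), 'ft_torque': array([ 0.0206, -0.0138, -0.0286]), 'opening': -6.418134762902791e-05}
[[-0.2054  0.9787 -0.0014]
 [ 0.9787  0.2054  0.0005]
 [ 0.0008 -0.0012 -1.    ]]
```

View pics/s1c.png

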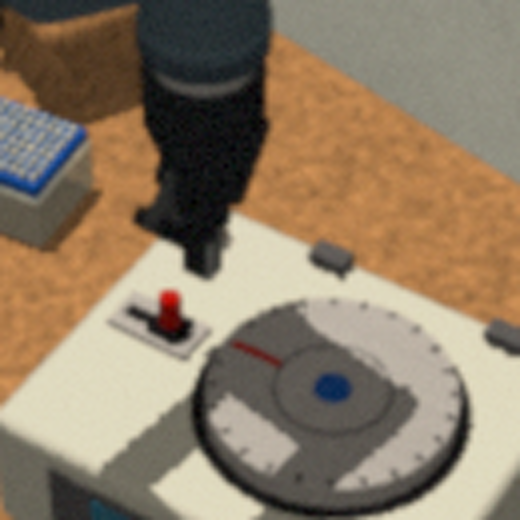

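View pics/t1c.png

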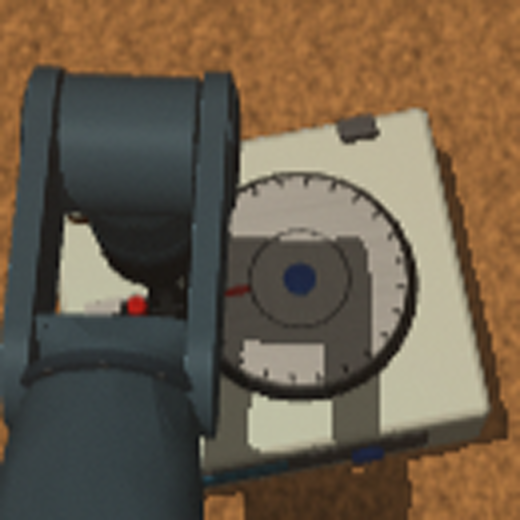

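The fingertip hangs just on the rotor side of the red knob, as intended. In the top crop the knob is at about (137,306) with the finger to its right. Next I'll go down and then push along tool +x.

Request:
jog_arm(series=[[[0, 0, 15], [0, 0, 0], 1], [[0, 0, 30], [0, 0, 0], 1], [[0, 0, 43], [0, 0, 0], 1], [[0, 0, 44], [0, 0, 0], 1], [[2, 0, 44], [0, 0, 0], 1], [[2, 0, 44], [0, 0, 0], 1]])

```text
clock: 2.58
eef_pos: [0.5889, 0.1108, 0.1469]
tool_rot: [0.631, 0.776, 0.0, 0.0]
contact_force: [0.4, -0.5, -0.3]
opening: -0.0
```

Request:
jog_arm(series=[[[3, 0, 0], [0, 0, 0], 1], [[6, 0, 0], [0, 0, 0], 1], [[8, 0, 0], [0, 0, 0], 1], [[10, 0, 0], [0, 0, 0], 1], [[12, 0, 0], [0, 0, 0], 1]])

```text
clock: 3.2
eef_pos: [0.5863, 0.1222, 0.1466]
tool_rot: [0.631, 0.776, 0.0, 0.0]
contact_force: [1.1, -4.9, 2.3]
opening: 0.0003
```

Request:
jog_arm(series=[[[3, 0, 0], [0, 0, 0], 1], [[6, 0, 0], [0, 0, 0], 1], [[9, 0, 0], [0, 0, 0], 1], [[11, 0, 0], [0, 0, 0], 1], [[12, 0, 0], [0, 0, 0], 1]])

```text
clock: 3.82
eef_pos: [0.5836, 0.1344, 0.1464]
tool_rot: [0.631, 0.776, 0.0, 0.0]
contact_force: [1.3, -4.3, 3.9]
opening: 0.0003
```

Request:
jog_arm(series=[[[1, 0, 0], [0, 0, 0], 1], [[2, 0, 0], [0, 0, 0], 1], [[2, 0, 0], [0, 0, 0], 1]])

```text
clock: 4.2
eef_pos: [0.5835, 0.1351, 0.1464]
tool_rot: [0.631, 0.776, -0.001, 0.001]
contact_force: [1.6, -8.1, 3.8]
opening: -0.0002
```

Request:
jog_arm(series=[[[1, 0, 0], [0, 0, 0], 1], [[2, 0, 0], [0, 0, 0], 1], [[2, 0, 0], [0, 0, 0], 1]])

```text
clock: 4.58
eef_pos: [0.5835, 0.1354, 0.1465]
tool_rot: [0.631, 0.776, -0.001, 0.002]
contact_force: [1.7, -14.5, 4.7]
opening: 0.0001
```

The force climbs to 14.5 N with almost no motion, so the lock is at its stop. I'll back off, lift and check.

Request:
jog_arm(series=[[[-6, 0, 0], [0, 0, 0], 1], [[-14, 0, 0], [0, 0, 0], 1], [[-18, 0, -20], [0, 0, 0], 1], [[-50, 0, -50], [0, 0, 0], 1], [[-70, -40, -60], [0, 0, 0], 1], [[-90, -60, -60], [0, 0, 0], 1], [[-90, -60, -60], [0, 0, 0], 1]])

```text
clock: 5.45
eef_pos: [0.5422, 0.0368, 0.2079]
tool_rot: [0.631, 0.775, 0.001, 0.001]
contact_force: [0.2, 0.1, 0.1]
opening: 0.0002
```

```bash
python3 - <<'E'
from h import *
np.set_printoptions(precision=4,suppress=True)
o=bot.get_obs();print(o['eef_pos'],o['contact_force'])
for n,w,t in(('top',(245,90,375,220),'t2'),('side',(265,75,395,205),'s2')):
    im=snap(n,t);im=cv2.imread(f'pics/{t}.png')[w[1]:w[3],w[0]:w[2]];cv2.imwrite(f'pics/{t}c.png',cv2.resize(im,None,fx=4,fy=4,interpolation=cv2.INTER_CUBIC))
im=cv2.imread('pics/side2.png') if 0 else cv2.imread('pics/s2.png')
h=cv2.cvtColor(im,cv2.COLOR_BGR2HSV).astype(int);m=((h[...,0]<8)|(h[...,0]>172))&(h[...,1]>120)&(h[...,2]>50);m[:120]=0;m[165:]=0;m[:,:285]=0;m[:,320:]=0
ys,xs=np.nonzero(m);print(xs.mean(),ys.mean(),len(xs)); print(onz('side',xs.mean(),ys.mean(),.145),onz('side',306.96,152.32,.145))
E
```

```text
[0.5422 0.0368 0.2079] [0.1836 0.1493 0.1312]
301.0 149.78 50
[0.5721 0.1472 0.145 ] [0.577  0.1289 0.145 ]
```

View pics/s2c.png

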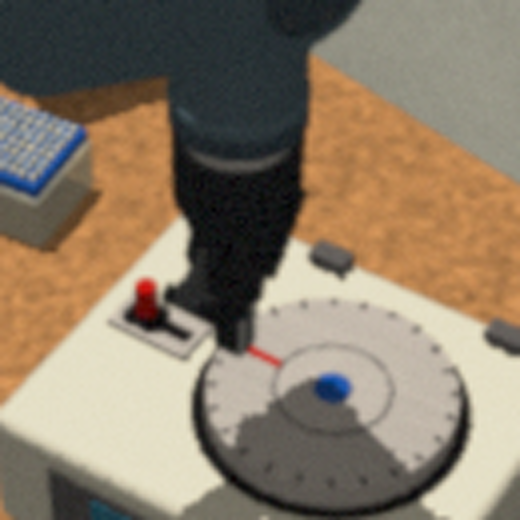

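The knob has moved about 19 mm, and the slot now shows on the rotor side of it. The finger is above the rotor at about u=+42, w=-60 mm. Next I'll approach the surface and feel for it.

Request:
jog_arm(series=[[[-12, 8, 30], [0, 0, 0], 1], [[-12, 8, 55], [0, 0, 0], 1], [[-12, 8, 63], [0, 0, 0], 1], [[-12, 8, 63], [0, 0, 0], 1], [[-12, 8, 63], [0, 0, 0], 1]])

```text
clock: 6.18
eef_pos: [0.5536, 0.0279, 0.1445]
tool_rot: [0.63, 0.776, 0.001, 0.001]
contact_force: [-0.5, -0.2, -0.4]
opening: 0.0
```

Request:
jog_arm(series=[[[0, 0, 1], [0, 0, 0], 1], [[0, 0, 2], [0, 0, 0], 1], [[0, 0, 2], [0, 0, 0], 1]])

```text
clock: 6.55
eef_pos: [0.5527, 0.0276, 0.1414]
tool_rot: [0.631, 0.776, 0.0, 0.0]
contact_force: [0.5, -0.1, 0.5]
opening: -0.0001
```

Request:
jog_arm(series=[[[0, 0, 1], [0, 0, 0], 1], [[0, 0, 2], [0, 0, 0], 1], [[0, 0, 2], [0, 0, 0], 1]])

```text
clock: 6.92
eef_pos: [0.5528, 0.0276, 0.1395]
tool_rot: [0.631, 0.776, 0.0, 0.0]
contact_force: [-1.0, 0.3, 2.0]
opening: 0.0002
```

Request:
jog_arm(series=[[[0, 0, 0.5], [0, 0, 0], 1], [[0, 0, 0.5], [0, 0, 0], 1]])

```text
clock: 7.18
eef_pos: [0.5528, 0.0276, 0.139]
tool_rot: [0.631, 0.776, 0.0, 0.0]
contact_force: [-1.5, 0.2, 3.9]
opening: -0.0001
```

Request:
jog_arm(series=[[[0, 0, 0.5], [0, 0, 0], 1], [[0, 0, 0.5], [0, 0, 0], 1]])

```text
clock: 7.42
eef_pos: [0.5528, 0.0276, 0.1385]
tool_rot: [0.631, 0.776, 0.0, 0.0]
contact_force: [-1.6, 0.4, 5.5]
opening: 0.0001
```

The contact height is 0.140 m and the stiffness is 3 N/mm, as stated. I'll flick along an arc of 60 mm radius, ramping up to about 4 rad/s at roughly 4.5 N, and lift off while still moving.

Request:
jog_arm(series=[[[-3.4, -2.2, -0.3], [0, 0, 0], 1], [[-14.6, -6.5, -0.3], [0, 0, 0], 1], [[-34.4, -8.5, -0.3], [0, 0, 0], 1], [[-60.9, -0.3, -0.3], [0, 0, 0], 1], [[-81.9, 20.7, -0.3], [0, 0, 0], 1], [[-90, 45, -15], [0, 0, 0], 1], [[-92, 55, -35], [0, 0, 0], 1], [[-92, 55, -45], [0, 0, 0], 1]])

```text
clock: 8.43
eef_pos: [0.6263, -0.0532, 0.1833]
tool_rot: [0.631, 0.776, -0.0, 0.0]
contact_force: [-0.0, 1.1, -0.4]
opening: 0.0002
```

```bash
python3 - <<'E'
from h import *
print(bot.get_obs()['contact_force'])
fr=[]
for i in range(4):
    im=snap('side',f'f{i}');fr.append(cv2.imread(f'pics/f{i}.png')[115:205,285:395])
a=np.vstack([np.hstack(fr[:2]),np.hstack(fr[2:])]);cv2.imwrite('pics/fa.png',cv2.resize(a,None,fx=3,fy=3,interpolation=cv2.INTER_CUBIC))
E
```

```text
[-0.04364874  1.08476182 -0.40309141]
```

View pics/fa.png

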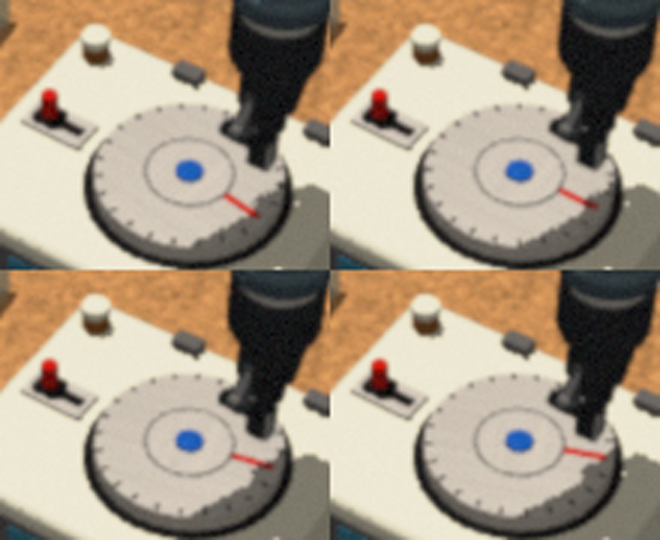

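The stripe moves anticlockwise from frame to frame, from about (240,205) towards (585,453), so the rotor is running on its own. Next I'll track its angle and speed.

```bash
cat >> h.py <<'E'
def stripe(t):
    h=cv2.cvtColor(cv2.imread(f'pics/{t}.png'),cv2.COLOR_BGR2HSV).astype(int)
    m=((h[...,0]<8)|(h[...,0]>170))&(h[...,1]>90)&(h[...,2]>40)
    P=[]
    for y,x in zip(*np.nonzero(m)):
        p=onz('side',x,y,.140)-AX; r=np.hypot(p[0],p[1])
        if .025<r<.085:P.append(p)
    if len(P)<4:return None
    P=np.mean(P,0);return np.degrees(np.arctan2(P[1],P[0]))-101.8
E
python3 - <<'E'
from h import *
for i in range(4):print(stripe(f'f{i}'))
for i in range(6):
    snap('side',f'g{i}');print(bot.get_obs()['clock'],stripe(f'g{i}'))
E
```

```text
-191.04744382045564
-181.9128874920588
-172.4875267367222
-163.17980229895048
8.675 -153.91176653851903
8.725 -145.0739309771517
8.775 -136.9118754401406
8.825 -129.0028949625445
8.875 -119.39448420323329
8.925 -111.87818002168486
```

At t=8.9 s the rotor is at about 4.3 rad and running at about 2.9 rad/s. It should pass 6.3 rad at roughly 2 rad/s. I'll lift clear and watch.

Request:
jog_arm(series=[[[0, 0, -20], [0, 0, 0], 1], [[0, 0, -50], [0, 0, 0], 1], [[0, 0, -70], [0, 0, 0], 1], [[0, 0, -70], [0, 0, 0], 1]])

```text
clock: 9.43
eef_pos: [0.6267, -0.0515, 0.2563]
tool_rot: [0.631, 0.776, 0.001, 0.002]
contact_force: [0.1, 0.1, 0.0]
opening: -0.0003
```

```bash
python3 - <<'E'
from h import *
for i in range(60):
    snap('side',f'w{i}')
    if i%3==0:print(round(bot.get_obs()['clock'],2),stripe(f'w{i}'))
E
```

```text
9.47 -29.42018804792825
9.62 -11.206747863381509
9.78 5.480105365769475
9.93 19.716377461232867
10.07 32.27735073872212
10.22 44.452922476304835
10.38 54.18368126289697
10.53 63.04265254850357
10.68 70.1300621538736
10.82 75.71434273930485
10.97 -279.1928428822162
11.12 -275.6398586886707
11.28 -273.1792262442549
11.43 -272.7673564588242
11.57 -272.71882605151796
11.72 -272.4841484508851
11.88 -272.6029577204961
12.03 -272.72911303720144
12.18 -272.6197460292897
12.32 -272.36972305164977
```

The rotor passed 361° at about t=9.75 s, running at about 1.8 rad/s. It stayed above 0.8 rad/s for about 0.8 s and came to rest at about 447° (7.8 rad). One last look before handing in.

```bash
python3 - <<'E'
from h import *
o=bot.get_obs();print(o['contact_force'],abs(o['joint_velocities']).max())
snap('side','end');print(stripe('end'))
E
```

```text
[ 0.48818883 -0.56981222 -0.42327678] 0.001710927895726987
-272.836105942893
```

View pics/end.png

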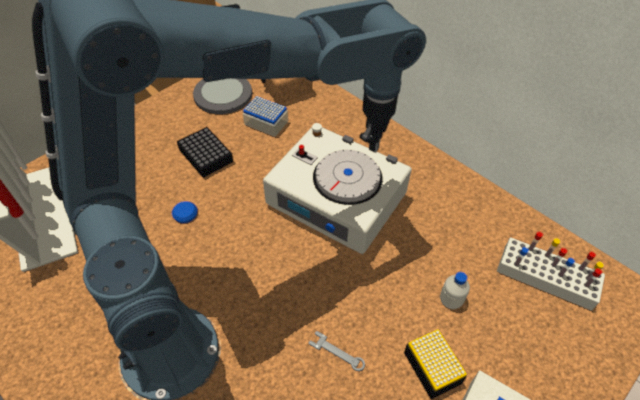

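The final view shows the knob back at (301,149), the pot at (317,130) and the other items where they were. The arm is clear and the stripe is at rest near (335,186).

```bash
python3 -c "
from h import *
print(bot.hand_in())"
```

```text
the job is handed in; nothing more can be done
None
```

The lock is drawn back and the rotor turns freely. I've handed the job in; it gave no verdict.

- **Lock:** I pushed the red knob back with the shut fingers until it hit its stop. The force rose to 14.5 N with almost no further motion, and the side camera showed about 19 mm of travel.
- **Rotor:** I found its top by touch at z ≈ 0.140 m and gave it one flick at about 4.5 N; the highest press I read was 5.5 N, while feeling for the surface. Tracking the stripe, it passed one full turn untouched at about 1.8 rad/s and stayed above 0.8 rad/s for roughly another 0.8 s. It came to rest at about 7.8 rad.
- **Last checks:** The stripe was still, the lock was back and the arm was clear of everything. By eye, the grease pot and the other things on the bench had not moved.
- **One disagreement:** Triangulating the knob top gave 145 mm instead of 156 mm, because my side-view pixel was on the peg's flank. Its sideways position agreed with the text, so I went by that.

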